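# Open the battery compartment of the probe's radio unit by its concealed release

### The arm

A 7-joint arm with a two-finger parallel gripper is mounted at the origin on a cart in front of the work surface, level with it; the furniture and walls round the work are solid. World frame = base frame: x ahead of the robot, y to its left, z up, the work surface at z = 0. Lengths are in m, angles in rad, forces in N, time in s.
With the tool pointing down it reaches from about 0.425 to 0.875 m from the base axis. Payload 4.7 kg.
Tool frame: the origin (TCP) lies at the very end of the fingers, on their centre line; the grasp point (between the pads) lies 19 mm behind it; z points along the fingers, y is the line along which they close (so a half turn about z gives the same grasp; the last joint's range is limited). The gripper opens to 87 mm and grips with 3 to 60 N. Pads are 19 mm wide; open, the fingers measure 117 mm over their backs; the gripper's body (75 mm by 190 mm) begins 51 mm behind the grasp point.
Start: joints at [1.284, 0.321, -0.07, 1.45, 0.023, 1.371, -0.057], TCP at [0.193, -0.621, 0.223] pointing down, gripper open.
Joint ranges: [-2.86, 2.86], [-0.3, 2.09], [-1.38, 1.24], [0.06, 2.45], [-1.56, 4.7], [0.09, 2.05], [-2.69, 2.69]. Speed limits (rad/s): [2.57, 2.57, 3.14, 3.14, 3.14, 3.14, 3.14].

### API

Orientations are given as a 3x3 rotation matrix whose columns are the frame's x, y, z axes.
In Python, from rig import monitor, eyes, workorder gives the robot as it stands. The module is installed in compiled form; this text tells all that it offers.
- The arm moves only by the tool arm_command, never from a script. Its argument "targets" is one flat list of numbers, 7 for each row, row after row: the turn, a rotation vector about the tool's x, y, z in degrees, then the shift along the tool's x, y, z in mm, then the opening, from -1 (shut) to 1 (fully open). A call has 1 to 12 rows; each row is the pose to reach, as a shift and turn from the pose commanded when the call began, along the tool's axes at that moment; what a row does not reach only later rows make up. A row lasts 1/12 s, in which the tool goes at most 41.7 mm and 7.16 degrees, less where a joint would pass 70% of its speed; a pose out of reach is approached as far as the arm can. A call with a gripper value outside its range is refused whole. The fingers move at their own pace and stop on an object; "grip_force" is the grip in N (left out, the last holds). Time passes only in rows, so rows that repeat a pose let the fingers close. It gives the time, the measured TCP pose, the force, the opening and the grip force at its end, in the units of the state.
- monitor.sense(): the state, without advancing time (a new reading comes with each control period).
- eyes.grab_frame(name): name is "scene" or "top" or "wrist"; returns a dict with "img" (400x640x3 uint8, red, green, blue), "intrinsics" (3x3 intrinsics, pixels), "dist_coeffs" ([k1, k2, p1, p2, k3] as OpenCV has them; the pictures are not rectified), "R" (3x3) and "t" (3): a world point X has camera coordinates R X + t; the wrist camera has in their place "mount" (4x4, takes a point from camera to tool coordinates, whose origin is the TCP and whose axes are the flange's). Camera axes: x right, y down, z forward; pixel columns grow to the right and rows downward; lengths in m; the calibration is good to about 2 mm. A picture is of the moment at which its call begins: read the wrist's pose just before it. There is no depth.
- workorder.finish_job(): hands the job in; it is judged then, once.
The state is a dict: "time": time; "q": joint angles; "dq": joint speeds; "tau": joint torques, N m; "position": TCP position; "tool_rot": TCP orientation; "wrist_force": force on the tool from outside, world axes, zero at the start; "moment": the same for the moment, N m; "gripper_width": finger opening in m; "grip_force": force on a finger pad.
Only numpy, scipy, OpenCV 4.12 (cv2) and the standard library are available. Lean on these libraries where they do the work, as an engineer would, in place of code of your own. Each camera call takes 0.05 s, during which the arm holds its last target. There are 200 camera calls.

### The job

Open the battery compartment of the grey radio unit. Its lid is held by a concealed catch: with closed fingertips feel gently along the black strip in front of the lid for the flush, slightly sunken release pad and press it until the lid springs up, then push the lid with a fingertip, up and over, until it leans fully open by itself. Do not pinch or lift anything, leave the old cells in their compartment and do not disturb the fresh cells or the ring gauge.

Things in the scene. Friction and masses are not known exactly. Their poses are not given: they have to be found in the camera images.
- unit: Grey radio unit, 155 (x) x 228 (y) x 50 mm high, standing firm. Origin on the work surface under it. x points from the front rail (robot side, front edge x = -85 mm) to the lid's hinge (x = 66 mm), y along the rail, z up. The rail (x = -85 to -31 mm) is flat, 50 mm above the work surface; behind it lies the ribbed grey lid, level with it when shut.
- strip_mid (a point): Middle of the black strip in the rail, on the rail's upper face (unit x = -58, y = 0, z = 50 mm); axes as the unit's. Visible strip: 104 mm along y, 44 mm along x, hard, level with the rail to 0.3 mm. In it, at x = 0 and with its centre anywhere from y = -29 to 29 mm, is the release pad, the same black; its place is not given: feel for it, or look for its hairline edge.
- release (a joint): Depth of the release pad (43 mm along x, 44 mm along y, face sunk 2 mm below the strip) in m: 0 at rest, 0.005 fully pressed, straight down; pressing the hard strip beside it leaves 0. A spring pad: gives way from about 1.5 N, fully down at about 4 N, springs back when let go. From about half way down it frees the lid; press it fully.
- lid (a joint): Opening angle of the lid, rad; 0 = shut and latched. Once freed, a spring plunger lifts it within a second to about 1.0 (free edge some 80 mm above the rail) and no further. It is 0.12 kg on a damped hinge, moved by under 2 N at the free edge. Left before upright (1.57) it falls back to about 1.0; past about 1.65 it falls on by its own weight to its stop at 1.9, fully open.
- lid_edge (a point): Middle of the lid's free (front) edge, upper corner, 95 mm from the hinge axis. The lid is a ribbed grey plate 3.6 mm thick and 219 mm wide. Just inside the free edge a lip hangs 9 mm below the lid; the catch holds its foot, which ends level with the edge.
- lid_hinge (a point): Middle of the lid's hinge axis, 46 mm above the work surface, 124 mm beyond strip_mid along x; axes as the unit's. The axis runs along y. As the lid opens, its free edge goes up and over towards +x.
- old_cell_1: Used battery cell, a black cylinder with a copper band, 26 mm in diameter and 50 mm long, lying loose along y in the compartment under the lid; origin at its middle, on its underside. Stays where it is.
- old_cell_2: The second used cell, the same, beside the first, end to end.
- fresh_cell_1: Fresh cell of the same size, standing upright on the work surface to the right of the unit; origin at the centre of its underside. Not to be touched.
- fresh_cell_2: The second fresh cell, standing near the first. Not to be touched.
- ring_gauge: Steel setting ring, 58 mm across and 18 mm high, lying on the work surface behind the unit; origin at the centre of its underside. Not to be touched.

How it is judged:
By the outcome, as a careful person would: the job done as asked, in the order asked, and still so for the second after the job is handed in, with the robot touching nothing.
It also fails if it takes over 54 s, if anything falls off the work surface, if the arm or the gripper's body presses on something with over 40 N, if the wrist force passes 120 N, or if a joint passes its speed limit or range.

## Working session

There is one attempt and no reset: what is moved stays moved. The work goes in short steps, Python scripts to look and compute and a tool call to move; the robot and the scene stay as the last step left them, time stands still between calls to the robot, and variables do not carry over. Pictures are saved under pics/ and viewed, at most 10 in all, crops included, and the job is handed in when it is done.

Besides the shell and the picture viewer there is one more tool, called after "Call:" as name(argument=value, ...), one argument or row to a line, values as JSON. arm_command: Moves the arm, as the interface text tells. Its arguments: {"type":"object","properties":{"targets":{"type":"array"},"grip_force":{"type":"number"}},"required":["targets"]}

```bash
mkdir -p pics
cat > h.py <<'E'
import numpy as np, cv2
from rig import monitor, eyes, workorder
def grab(n,name):
    f=eyes.grab_frame(n); cv2.imwrite('pics/'+name+'.png',f['img'][:,:,::-1]); np.save('pics/'+name+'.npy',f,allow_pickle=True); return f
def load(name): return np.load('pics/'+name+'.npy',allow_pickle=True).item()
def ray(f,px):
    px=np.array(px,float).reshape(-1,1,2)
    u=cv2.undistortPoints(px,np.array(f['intrinsics']),np.array(f['dist_coeffs'])).reshape(-1,2)
    R=np.array(f['R']);t=np.array(f['t'])
    d=np.c_[u,np.ones(len(u))]@R
    return -R.T@t,d
def onplane(f,px,z):
    c,d=ray(f,px); return c+d*((z-c[2])/d[:,2])[:,None]
E
python3 - <<'E'
from h import *
s=monitor.sense(); print(s['time'],s['position'],np.round(s['tool_rot'],3),s['gripper_width'],s['wrist_force'])
a=grab('top','top1')['img'];b=grab('scene','scene1')['img']
for n in('top1','scene1'):
    f=load(n);print(n,-np.array(f['R']).T@f['t'],np.array(f['R'])[2])
E
```

```text
0.0 [ 0.19238958 -0.62030003  0.22143467] [[ 0.955  0.296 -0.001]
 [ 0.296 -0.955  0.002]
 [-0.    -0.002 -1.   ]] 0.08684483074170797 [-0.93569774  0.26772141  0.05327399]
top1 [ 0.3615977  -0.10640548  1.07490059] [ 0.22879688  0.03842448 -0.97271555]
scene1 [-0.12647061  0.30746606  0.63416901] [ 0.72733543 -0.37731087 -0.57325359]
```

View pics/top1.png

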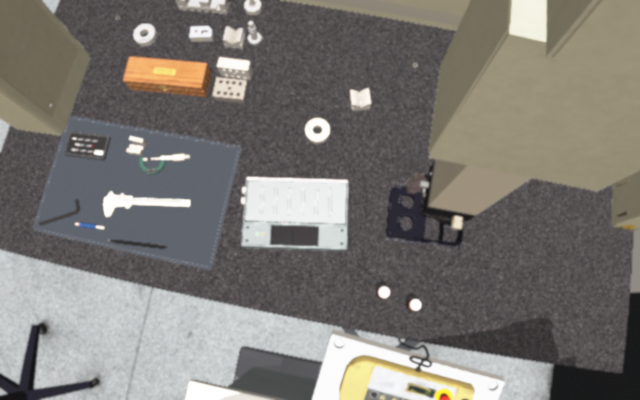

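View pics/scene1.png

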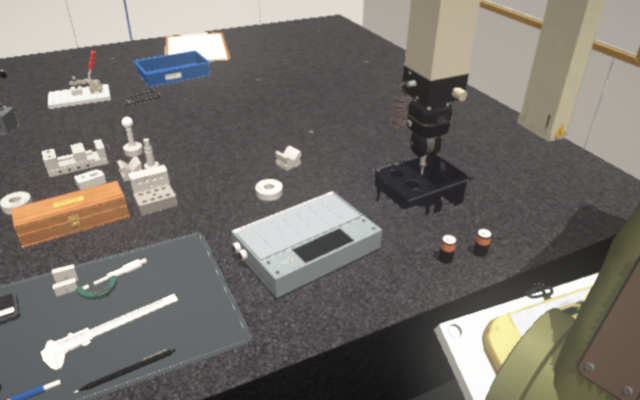

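The top view shows the unit at px (243–348, 178–248), with its black strip at (271–319, 226–246). The ring is at (317, 130) and the fresh cells are at (384, 292) and (415, 305). The scene view shows the same strip at about (325, 246), with a column to the right of the unit.

Run:
```python
from h import *
P={}
rois={'top1':(255,335,215,250),'scene1':(280,370,222,270)}
for n,(x0,x1,y0,y1) in rois.items():
    f=load(n);g=cv2.cvtColor(f['img'],cv2.COLOR_RGB2GRAY)
    m=np.zeros_like(g);m[y0:y1,x0:x1]=(g[y0:y1,x0:x1]<85)*255
    c=[c for c in cv2.findContours(m,cv2.RETR_EXTERNAL,cv2.CHAIN_APPROX_NONE)[0]]
    # strip: biggest contour whose bbox doesn't touch roi
    for k in sorted(c,key=cv2.contourArea)[-3:]:
        print(n,cv2.contourArea(k),cv2.boundingRect(k))
    k=[k for k in c if (lambda b:b[0]>x0 and b[1]>y0 and b[0]+b[2]<x1 and b[1]+b[3]<y1)(cv2.boundingRect(k))]
    k=max(k,key=cv2.contourArea)
    w=onplane(f,k[:,0],.05)
    r=cv2.minAreaRect((w[:,:2]*1000).astype(np.float32)); print(r)
    M=cv2.moments(k);P[n]=(M['m10']/M['m00'],M['m01']/M['m00'])
    print(P[n],onplane(f,P[n],.05))
a=ray(load('top1'),P['top1']);b=ray(load('scene1'),P['scene1'])
A=np.c_[a[1][0],-b[1][0]];s=np.linalg.lstsq(A,b[0]-a[0],rcond=None)[0]
p,q=a[0]+s[0]*a[1][0],b[0]+s[1]*b[1][0];print('tri',(p+q)/2,np.linalg.norm(p-q))
f=load('top1')
print('unit corners',onplane(f,[(243,178),(348,180),(348,248),(242,247)],.05).round(3))
print('cells',onplane(f,[(384,292),(415,305)],.05).round(3),'ring',onplane(f,[(317,130)],.018).round(3), 'fixture',onplane(f,[(388,188),(388,240)],.02).round(3))
```

```text
top1 0.0 (264, 249, 2, 1)
top1 0.0 (261, 249, 1, 1)
top1 719.5 (271, 226, 47, 19)
((503.7625427246094, -6.84423828125), (37.94951248168945, 98.60093688964844), 9.45451545715332)
(294.1336576326152, 235.26360898772293) [[ 0.5037132  -0.00697109  0.05      ]]
scene1 18.5 (355, 264, 15, 6)
scene1 62.0 (336, 253, 34, 17)
scene1 733.0 (294, 230, 58, 31)
((501.0354919433594, -5.459686279296875), (38.48699951171875, 99.39550018310547), 9.496789932250977)
(322.3738062755798, 245.05661664392906) [[ 0.50039532 -0.00410091  0.05      ]]
tri [ 0.50440374 -0.00637608  0.04609105] 0.0005174440876956176
unit corners [[ 0.608  0.132  0.05 ]
 [ 0.648 -0.099  0.05 ]
 [ 0.499 -0.126  0.05 ]
 [ 0.457  0.099  0.05 ]]
cells [[ 0.421 -0.219  0.05 ]
 [ 0.406 -0.288  0.05 ]] ring [[ 0.763 -0.005  0.018]] fixture [[ 0.655 -0.192  0.02 ]
 [ 0.537 -0.211  0.02 ]]
```

```bash
cat >> h.py <<'E'
YAW=np.deg2rad(9.5); UX=np.array([np.cos(YAW),np.sin(YAW),0]);UY=np.array([-UX[1],UX[0],0]);UZ=np.array([0,0,1.])
MID=np.array([.5025,-.006,.05]); RT=np.c_[UX,-UY,-UZ]
def togo(tgt,R=RT):
    s=monitor.sense();Rn=np.array(s['tool_rot']);
    print('t',s['time'],'pos',np.round(s['position'],4),'F',np.round(s['wrist_force'],2),'w',s['gripper_width'])
    print('rotvec deg',np.rad2deg(cv2.Rodrigues(Rn.T@R)[0].ravel()).round(2),'shift mm',(Rn.T@(np.array(tgt)-s['position'])*1000).round(1))
def U(x,y,z): return MID+UX*(x+.058)+UY*y+UZ*(z-.05)
E
python3 - <<'E'
from h import *
togo(U(-.058,0,.2)); 
a=ray(load('top1'),(450,212));b=ray(load('scene1'),(437,72))
A=np.c_[a[1][0],-b[1][0]];s=np.linalg.lstsq(A,b[0]-a[0],rcond=None)[0]
p,q=a[0]+s[0]*a[1][0],b[0]+s[1]*b[1][0];print('column low edge',p,q)
E
```

```text
t 0.1 pos [ 0.1924 -0.6204  0.2216] F [ 0.13 -0.37 -0.09] w 0.08698277622758813
rotvec deg [-0.1   0.01  7.74] shift mm [ 478.2 -494.8   22.4]
column low edge [ 0.55623141 -0.27797461  0.30157941] [ 0.56983755 -0.2611292   0.30126655]
```

Call:
arm_command(
  targets=[0,0,0,15,-15,0,-1,0,0,1,40,-42,0,-1,0,0,1.5,68,-71,0,-1,0,0,2,96,-100,0,-1,0,0,2.5,124,-128,0,-1,0,0,3,152,-157,0,-1,0,0,3.5,180,-186,0,-1,0,0,4,208,-215,0,-1,0,0,4.5,236,-244,0,-1,0,0,5,264,-273,0,-1,0,0,5.5,285,-295,0,-1,0,0,6,300,-310,0,-1],
  grip_force=10,
)

```text
time: 1.1
position: [0.3884, -0.2322, 0.2224]
tool_rot: [[0.98, 0.198, -0.0], [0.198, -0.98, 0.0], [-0.0, -0.0, -1.0]]
wrist_force: [0.2, -0.7, 0.6]
gripper_width: 0.0151
grip_force: 0.0
```

Run:
```python
from h import *
togo(U(-.058,0,.2)); print(monitor.sense()['q'])
```

```text
t 1.1 pos [ 0.3884 -0.2322  0.2224] F [ 0.18 -0.7   0.57] w 0.015138620190303357
rotvec deg [-0.02  0.    1.94] shift mm [ 156.7 -199.    22.5]
[ 0.91888689 -0.09122866 -0.40992942  1.89998613 -0.03766356  1.32568708
 -0.85141548]
```

Call:
arm_command(
  targets=[0,0,0.5,20,-25,2,-1,0,0,1,44,-56,5,-1,0,0,1.5,69,-87,9,-1,0,0,1.9,94,-118,13,-1,0,0,1.9,118,-150,17,-1,0,0,1.9,140,-178,20,-1,0,0,1.9,155,-197,22,-1,0,0,1.9,157,-199,22,-1,0,0,1.9,157,-199,22,-1],
)

```text
time: 1.85
position: [0.5024, -0.0083, 0.2001]
tool_rot: [[0.986, 0.166, -0.001], [0.166, -0.986, 0.001], [-0.001, -0.001, -1.0]]
wrist_force: [-0.7, -0.1, -0.1]
gripper_width: 0.0002
grip_force: 0.0
```

Run:
```python
from h import *
togo(U(-.058,0,.2)); s=monitor.sense();f=grab('wrist','w1');np.save('pics/w1s.npy',s,allow_pickle=True)
print(np.round(f['mount'],3)); print(np.round(s['q'],2))
```

```text
t 1.85 pos [ 0.5024 -0.0083  0.2001] F [-0.71 -0.15 -0.11] w 0.00023132625966399228
rotvec deg [-0.05  0.05  0.06] shift mm [ 0.4 -2.2  0.1]
[[ 0.001 -0.97  -0.243  0.065]
 [ 1.     0.001 -0.     0.001]
 [ 0.    -0.243  0.97  -0.163]
 [ 0.     0.     0.     1.   ]]
[ 0.66  0.06 -0.71  1.82  0.04  1.28 -1.47]
```

View pics/w1.png

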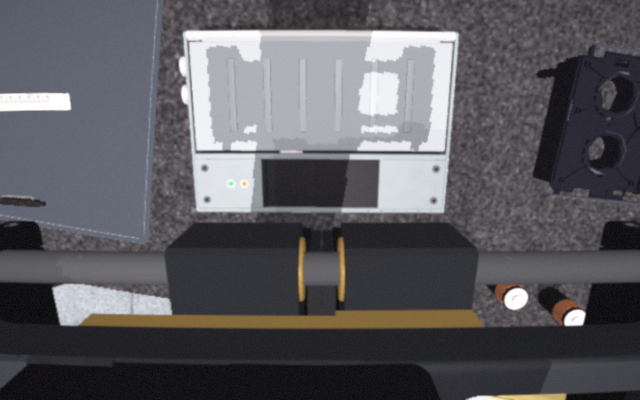

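The wrist view shows the strip at px (262–379, 158–208) and the closed fingers below it at (320, 260). I'll stretch the contrast on the strip and re-measure its centre.

Run:
```python
from h import *
f=load('w1');s=np.load('pics/w1s.npy',allow_pickle=True).item()
T=np.eye(4);T[:3,:3]=s['tool_rot'];T[:3,3]=s['position'];C=T@np.array(f['mount'])
f['R']=C[:3,:3].T;f['t']=-C[:3,:3].T@C[:3,3]
g=cv2.cvtColor(f['img'],cv2.COLOR_RGB2GRAY)
m=np.zeros_like(g);m[150:215,250:390]=(g[150:215,250:390]<90)*255
k=max(cv2.findContours(m,cv2.RETR_EXTERNAL,cv2.CHAIN_APPROX_NONE)[0],key=cv2.contourArea)
print(cv2.boundingRect(k));w=onplane(f,k[:,0],.05);r=cv2.minAreaRect((w[:,:2]*1000).astype(np.float32));print(r)
r1=r[0]
c=f['img'][156:211,258:384].astype(float)
c=np.clip((c-15)*5,0,255).astype(np.uint8)
print(g[160:206,264:378].mean(0).round(0).astype(int))
cv2.imwrite('pics/w1c.png',cv2.resize(c,None,fx=6,fy=6,interpolation=cv2.INTER_CUBIC)[:,:,::-1])
```

```text
(262, 159, 116, 48)
((503.359619140625, -7.159755706787109), (42.996368408203125, 103.1014404296875), 9.562712669372559)
[43 39 36 38 43 43 44 43 44 44 43 42 40 39 39 39 39 38 39 39 39 39 39 39
 39 39 39 39 39 40 39 39 38 40 39 40 40 39 39 40 39 39 39 39 40 40 40 40
 40 40 39 38 37 39 39 39 40 39 39 39 39 39 39 39 39 39 39 39 40 39 39 39
 39 39 40 39 39 40 42 46 51 57 65 73 77 80 80 80 80 80 79 79 79 79 79 79
 79 79 78 78 78 78 78 77 77 77 77 77 76 76 76 76 79 97]
```

View pics/w1c.png

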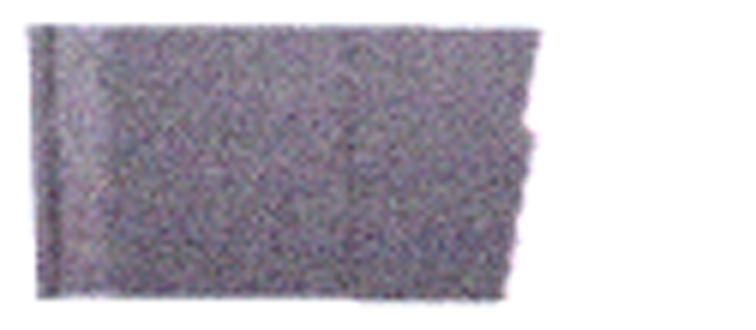

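Two hairlines show at columns 266 and 316. They are 50 px apart, about 45 mm, which matches the pad's width. That puts the pad centre near column 291, about 26 mm to the +y side of the strip's middle. I'll go above it and check by feel.

```bash
sed -i 's/MID=np.array(.*\]);/MID=np.array([.503,-.0067,.05]);/' h.py
python3 - <<'E'
from h import *
togo(U(-.058,.026,.060))
f=load('w1');s=np.load('pics/w1s.npy',allow_pickle=True).item()
T=np.eye(4);T[:3,:3]=s['tool_rot'];T[:3,3]=s['position'];C=T@np.array(f['mount'])
f['R']=C[:3,:3].T;f['t']=-C[:3,:3].T@C[:3,3]
p=onplane(f,[(266,183),(316,183)],.05)-MID; print((p@UY*1000).round(1),(p@UX*1000).round(1), YAW)
E
```

```text
t 1.9 pos [ 0.5021 -0.0102  0.2001] F [ 0.41 -0.5  -0.32] w 0.0007921141109427734
rotvec deg [ 0.    0.07 -0.11] shift mm [  1.6 -29.4 140.1]
[47.4  2.6] [0.1 0.2] 0.16580627893946132
```

Call:
arm_command(
  targets=[0,0,0,0,-8,20,-1,0,0,0,1,-20,50,-1,0,0,0,1.5,-28,80,-1,0,0,0,1.5,-28,105,-1,0,0,0,1.5,-28,125,-1,0,0,0,1.5,-28,135,-1,0,0,0,1.5,-28,139,-1,0,0,0,1.5,-28,140,-1,0,0,0,1.5,-28,140,-1],
)

```text
time: 2.65
position: [0.5001, 0.017, 0.0614]
tool_rot: [[0.987, 0.161, 0.001], [0.161, -0.987, -0.0], [0.001, 0.001, -1.0]]
wrist_force: [-0.3, 0.2, 0.2]
gripper_width: 0.0008
grip_force: 0.0
```

Run:
```python
from h import *
togo(U(-.058,.025,.050))
```

```text
t 2.65 pos [0.5001 0.017  0.0614] F [-0.26  0.16  0.22] w 0.0007909525106708239
rotvec deg [ 0.04 -0.07 -0.24] shift mm [-1.  -1.2 11.3]
```

Call:
arm_command(
  targets=[0,0,0,-0.5,-1,2,-1,0,0,0,-1,-1,4,-1,0,0,0,-1,-1,6,-1,0,0,0,-1,-1,7,-1,0,0,0,-1,-1,8,-1,0,0,0,-1,-1,9,-1,0,0,0,-1,-1,10,-1,0,0,0,-1,-1,11,-1,0,0,0,-1,-1,11.5,-1,0,0,0,-1,-1,11.5,-1],
)

```text
time: 3.48
position: [0.4981, 0.0186, 0.0489]
tool_rot: [[0.987, 0.162, -0.0], [0.162, -0.987, -0.0], [-0.0, -0.0, -1.0]]
wrist_force: [-0.5, -0.4, 1.4]
gripper_width: 0.0004
grip_force: 0.0
```

Call:
arm_command(
  targets=[0,0,0,0,0,0.5,-1,0,0,0,0,0,1,-1,0,0,0,0,0,1.5,-1,0,0,0,0,0,1.5,-1],
)

```text
time: 3.82
position: [0.4983, 0.0186, 0.0476]
tool_rot: [[0.987, 0.162, 0.0], [0.162, -0.987, -0.0], [0.0, 0.0, -1.0]]
wrist_force: [-1.0, 0.3, 0.8]
gripper_width: 0.0004
grip_force: 0.7
```

Call:
arm_command(
  targets=[0,0,0,0,0,0.7,-1,0,0,0,0,0,1.4,-1,0,0,0,0,0,2,-1,0,0,0,0,0,2.5,-1,0,0,0,0,0,2.5,-1],
)

```text
time: 4.23
position: [0.4983, 0.0186, 0.045]
tool_rot: [[0.987, 0.162, 0.0], [0.162, -0.987, -0.0], [0.0, 0.0, -1.0]]
wrist_force: [-0.9, -0.0, 3.8]
gripper_width: 0.0004
grip_force: 1.4
```

Call:
arm_command(
  targets=[0,0,0,0,0,0.6,-1,0,0,0,0,0,1.2,-1,0,0,0,0,0,1.7,-1,0,0,0,0,0,1.7,-1],
)

```text
time: 4.57
position: [0.4983, 0.0186, 0.0436]
tool_rot: [[0.987, 0.162, -0.0], [0.162, -0.987, -0.0], [-0.0, 0.0, -1.0]]
wrist_force: [-1.4, 0.1, 5.0]
gripper_width: 0.0002
grip_force: 2.7
```

Run:
```python
from h import *
togo(U(-.058,.025,.043)); grab('scene','s2')
```

```text
t 4.5667 pos [0.4983 0.0186 0.0436] F [-1.38  0.13  4.98] w 0.00018946744558312847
rotvec deg [ 0.02  0.01 -0.16] shift mm [0.5 0.7 0.6]
```

View pics/s2.png

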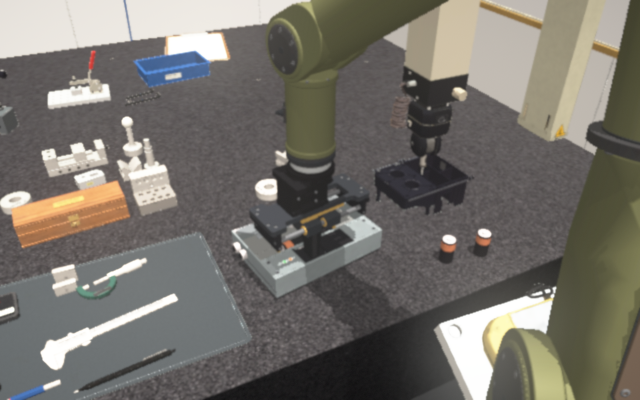

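The gripper hides the lid in this view, with the tip at about px (315, 250). I'll press the last bit, hold, and check with the wrist camera.

Call:
arm_command(
  targets=[0,0,0,0,0,0.5,-1,0,0,0,0,0,0.9,-1,0,0,0,0,0,0.9,-1,0,0,0,0,0,0.9,-1,0,0,0,0,0,0.9,-1,0,0,0,0,0,0.9,-1,0,0,0,0,0,0.9,-1],
)

```text
time: 5.2
position: [0.4983, 0.0186, 0.0434]
tool_rot: [[0.987, 0.162, -0.0], [0.162, -0.987, -0.001], [-0.001, 0.001, -1.0]]
wrist_force: [-4.0, -0.1, 12.6]
gripper_width: 0.0001
grip_force: 6.0
```

Run:
```python
from h import *
togo(U(-.058,.025,.043)); grab('wrist','w2')
```

```text
t 5.2 pos [0.4983 0.0186 0.0434] F [-4.02 -0.08 12.58] w 5.963060346033603e-05
rotvec deg [ 0.05  0.03 -0.16] shift mm [0.5 0.7 0.4]
```

View pics/w2.png

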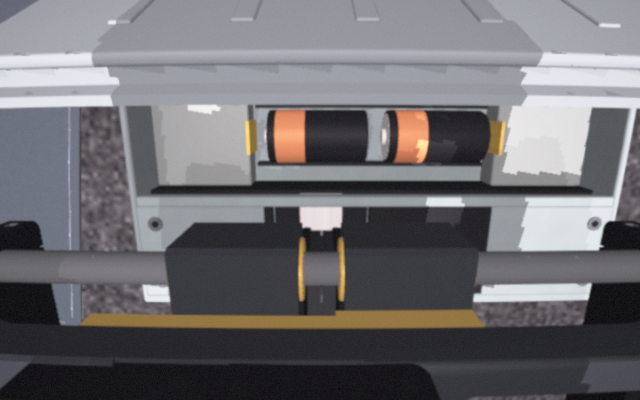

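The lid has sprung up: its underside and lip show at rows 60–100, and the two old cells are in place at (317, 135) and (437, 135). Next I lift the tip to about z = 105 mm and move forward, stopping just short of the lip.

Call:
arm_command(
  targets=[0,0,0,0,0,-4,-1,0,0,0,0,0,-14,-1,0,0,0,0,0,-32,-1,0,0,0,0,0,-50,-1,0,0,0,0,0,-60,-1,0,0,0,2,0,-63,-1,0,0,0,10,0,-63,-1,0,0,0,20,0,-63,-1,0,0,0,30,0,-63,-1,0,0,0,38,0,-63,-1,0,0,0,42,0,-63,-1,0,0,0,42,0,-63,-1],
)

```text
time: 6.25
position: [0.5405, 0.0261, 0.1047]
tool_rot: [[0.987, 0.163, -0.001], [0.163, -0.987, 0.001], [-0.001, -0.002, -1.0]]
wrist_force: [0.2, 0.3, 1.2]
gripper_width: 0.0006
grip_force: 0.0
```

Run:
```python
from h import *
togo(U(.064,.025,.105)); s=monitor.sense(); print((np.array(s['position'])-MID)@UX*1000-58)
```

```text
t 6.25 pos [0.5405 0.0261 0.1047] F [0.22 0.34 1.16] w 0.0005519674365846199
rotvec deg [-0.09  0.04 -0.13] shift mm [79.6  1.  -0.3]
-15.637217844739347
```

Pushing now, about 4 mm per row.

Call:
arm_command(
  targets=[0,0,0,3,0,0,-1,0,0,0,7,0,0,-1,0,0,0,11,0,0,-1,0,0,0,15,0,0,-1,0,0,0,19,0,0,-1,0,0,0,23,0,0,-1,0,0,0,27,0,0,-1,0,0,0,31,0,0,-1,0,0,0,35,0,0,-1,0,0,0,38,0,0,-1,0,0,0,40,0,0,-1,0,0,0,40,0,0,-1],
)

```text
time: 7.25
position: [0.5797, 0.0321, 0.1054]
tool_rot: [[0.987, 0.162, 0.0], [0.162, -0.987, 0.0], [0.001, -0.0, -1.0]]
wrist_force: [0.5, 0.1, -0.7]
gripper_width: 0.0002
grip_force: 0.0
```

Run:
```python
from h import *
togo(U(.064,.025,.105)); s=monitor.sense(); print((np.array(s['position'])-MID)@UX*1000-58); grab('wrist','w3')
```

```text
t 7.25 pos [0.5797 0.0321 0.1054] F [ 0.47  0.09 -0.65] w 0.0001620923773876304
rotvec deg [-0.02 -0.03 -0.16] shift mm [39.9  0.5  0.4]
24.058245972248997
```

View pics/w3.png

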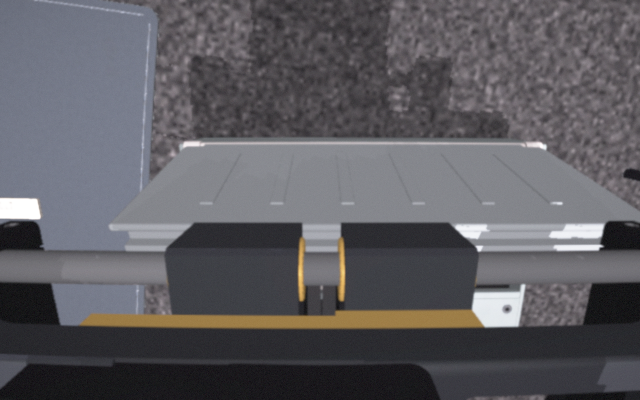

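The lid is being carried up: its edge is at row 220 and the finger is at (320, 240) behind it, with low force. I'll continue past upright.

Call:
arm_command(
  targets=[0,0,0,3,0,0,-1,0,0,0,7,0,0,-1,0,0,0,11,0,0,-1,0,0,0,15,0,0,-1,0,0,0,19,0,0,-1,0,0,0,23,0,0,-1,0,0,0,27,0,0,-1,0,0,0,31,0,0,-1,0,0,0,34,0,0,-1,0,0,0,37,0,0,-1,0,0,0,40,0,0,-1,0,0,0,41,0,0,-1],
)

```text
time: 8.3
position: [0.6201, 0.0386, 0.1054]
tool_rot: [[0.987, 0.162, 0.0], [0.162, -0.987, 0.0], [0.0, -0.0, -1.0]]
wrist_force: [0.5, -0.4, 1.0]
gripper_width: 0.0004
grip_force: 0.0
```

Call:
arm_command(
  targets=[0,0,0,1,0,0,-1,0,0,0,3,0,0,-1,0,0,0,4,0,0,-1,0,0,0,4,0,0,-1,0,0,0,4,0,0,-1,0,0,0,4,0,0,-1,0,0,0,4,0,0,-1],
)

```text
time: 8.88
position: [0.6235, 0.0391, 0.1054]
tool_rot: [[0.987, 0.162, -0.0], [0.162, -0.987, -0.0], [-0.0, 0.0, -1.0]]
wrist_force: [-0.9, -0.1, -0.4]
gripper_width: 0.0006
grip_force: 0.0
```

Run:
```python
from h import *
togo(U(.064,.025,.105)); s=monitor.sense(); print((np.array(s['position'])-MID)@UX*1000-58); grab('wrist','w4')
```

```text
t 8.8833 pos [0.6235 0.0391 0.1054] F [-0.93 -0.11 -0.45] w 0.0006032688126130978
rotvec deg [ 0.01  0.   -0.17] shift mm [-4.4  0.3  0.4]
68.39976866740749
```

View pics/w4.png

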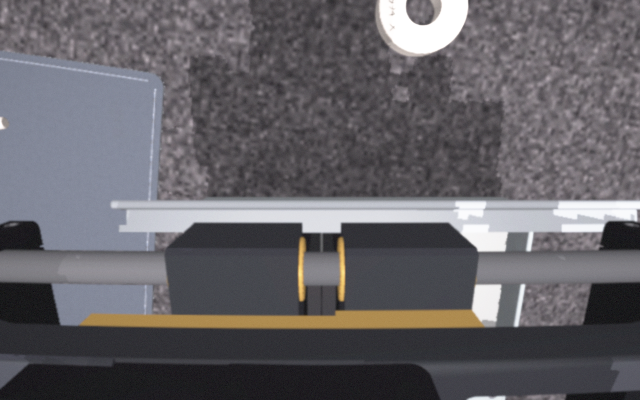

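Run:
```python
from h import *
f=load('w4');s=monitor.sense()
T=np.eye(4);T[:3,:3]=s['tool_rot'];T[:3,3]=s['position'];C=T@np.array(f['mount'])
f['R']=C[:3,:3].T;f['t']=-C[:3,:3].T@C[:3,3]
for z in(.125,.13,.136,.141,.145):
    for v in (201,207,):
        p=(onplane(f,[(320,v)],z)[0]-MID)@UX*1000-58; print(z,v,p.round(1), 'r',np.hypot(p-66,z*1000-46).round(1),'th',np.arctan2(z*1000-46,66-p).round(3))
```

```text
0.125 201 96.9 r 84.8 th 1.943
0.125 207 94.3 r 83.9 th 1.915
0.13 201 98.2 r 89.9 th 1.936
0.13 207 95.7 r 89.1 th 1.91
0.136 201 99.7 r 96.1 th 1.929
0.136 207 97.3 r 95.3 th 1.906
0.141 201 101.0 r 101.2 th 1.924
0.141 207 98.7 r 100.5 th 1.902
0.145 201 102.0 r 105.4 th 1.92
0.145 207 99.8 r 104.6 th 1.9
```

The lid's edge works out to an opening angle of about 1.9, fully open, and the finger is already free of it. I'll back off and take a last look.

Call:
arm_command(
  targets=[0,0,0,-5,0,0,-1,0,0,0,-20,0,0,-1,0,0,0,-45,0,-5,-1,0,0,0,-75,0,-20,-1,0,0,0,-105,0,-45,-1,0,0,0,-135,0,-70,-1,0,0,0,-155,0,-90,-1,0,0,0,-160,0,-100,-1,0,0,0,-160,0,-100,-1,0,0,0,-160,0,-100,-1],
)

```text
time: 9.77
position: [0.4664, 0.013, 0.2056]
tool_rot: [[0.987, 0.162, 0.002], [0.162, -0.987, -0.001], [0.002, 0.001, -1.0]]
wrist_force: [0.2, -0.4, 0.6]
gripper_width: 0.0
grip_force: 0.0
```

Run:
```python
from h import *
togo(U(-.09,.025,.205)); a=grab('wrist','w5')['img'];b=grab('top','t5')['img']
c=np.vstack([a,b[:,:]])
cv2.imwrite('pics/both.png',cv2.resize(c,(480,600))[:,:,::-1])
```

```text
t 9.7667 pos [0.4664 0.013  0.2056] F [ 0.21 -0.44  0.61] w 2.6767261211852248e-05
rotvec deg [ 0.08 -0.1  -0.2 ] shift mm [0.9 0.5 0.6]
```

View pics/both.png

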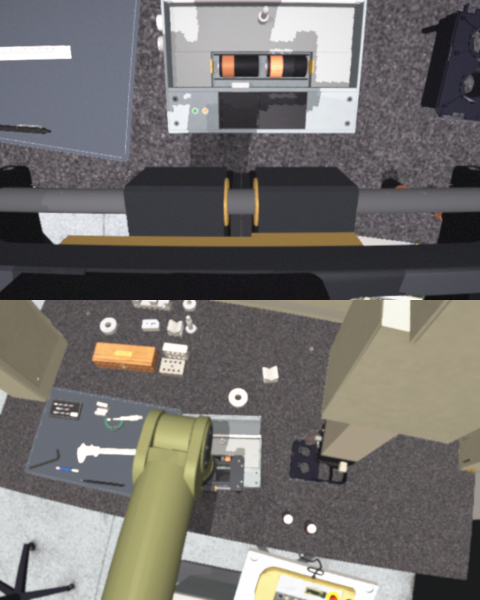

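The compartment is open and both old cells are in place, at (245, 66) and (290, 66). The lid stands open at the back, and the ring gauge and fresh cells are undisturbed. I'm handing the job in.

```bash
python3 -c "
from rig import workorder
print(workorder.finish_job())"
```

```text
the job is handed in; nothing more can be done
None
```

The radio unit's battery lid was released with the hidden pad and pushed fully open, leaning at about 1.9 rad by itself. The old cells, fresh cells and ring gauge are where they were, and the job was handed in at about 10 s.

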